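# Set the filter changer to its third click

## Task

The filter changer on the bench has a small upright lever on top that clicks from place to place. With the fingertips or the outside of the fingers only, push the lever away from the thumbscrew end and leave it resting in the third click, counting its parked place hard against the thumbscrew end as zero. Do not run past the third click, do not pinch the lever, and leave the small things standing around it where they are.

Things in the scene. Friction and masses are not known exactly. Their poses are not given: they have to be found in the camera images.
- filter_unit: Filter changer, fixed: aluminium housing 56 (x) x 150 (y) mm on a dark base plate 84 x 176 mm, flat top 50 mm above the bench with a dark slot along it, a round port on each long side (out to x = 42 mm), one knurled thumbscrew (20 mm) on the -y end face, out to y = -90 mm. Origin: centre of underside. Its y axis runs along the slot from thumbscrew end to far end, within 0.9 rad of world y.
- filter_lever (a joint): Travel of the lever along the unit's +y, m: 0 = parked at the thumbscrew end's stop, 0.090 = far stop. It rests at 0 and at clicks every 0.018 (1st 0.018, 2nd 0.036, 3rd 0.054). Ridges lie half-way. Leaving a click takes about 4 to 6 N, easing to nothing at the ridge; past it the lever snaps by itself into the next click, with no push felt until the finger catches up. Starts at 0 or in click 1.
- lever_mid (a point): Centre of the lever's paddle, a black upright plate 10 mm thick (unit's y), 24 mm wide (x), 34 mm tall, its top 38 mm above the housing; this point is 71 mm above the bench. Axes as the unit's. At travel q it lies at x = 0, y = q - 0.045 m in the unit's frame. Push on the flat face that looks to the thumbscrew end, 5 mm to -y of this point; nothing stands behind it on the housing's top.
- weigh_bottle: Small glass weighing bottle with knobbed stopper, 38 mm across, 53 mm tall, standing loose beside the unit; origin at its foot. Leave alone.
- vial_1: Glass sample vial with black cap, 25 mm across, 50 mm tall, standing loose beside the unit; origin at its foot. Leave alone.
- stopper_2: Red rubber stopper, 26 mm across, 24 mm tall, standing loose beside the unit; origin at its foot. Leave alone.
- dropper_bottle_1: Amber dropper bottle, 33 mm across, 106 mm tall, standing loose beyond the unit; origin at its foot. Leave alone.

How it is judged:
By the outcome, as a careful person would: the job done as asked, in the order asked, and still so for the second after the job is handed in, with the robot touching nothing.
It also fails if it takes over 54 s, if anything falls off the work surface, if the arm or the gripper's body presses on something with over 40 N, if the wrist force passes 120 N, or if a joint passes its speed limit or range.

## Robot

A 7-joint arm with a two-finger parallel gripper is mounted at the origin on a cart in front of the work surface, level with it; the furniture and walls round the work are solid. World frame = base frame: x ahead of the robot, y to its left, z up, the work surface at z = 0. Lengths are in m, angles in rad, forces in N, time in s.
With the tool pointing down it reaches from about 0.425 to 1.025 m from the base axis. Payload 3.6 kg.
Tool frame: the origin (TCP) lies at the very end of the fingers, on their centre line; the grasp point (between the pads) lies 19 mm behind it; z points along the fingers, y is the line along which they close (so a half turn about z gives the same grasp; the last joint's range is limited). The gripper opens to 85 mm and grips with 20 to 120 N. Pads are 22 mm wide; open, the fingers measure 114 mm over their backs; the gripper's body (76 mm by 85 mm) begins 54 mm behind the grasp point. The pads swing forward as they close: fully open they stand 13 mm farther back than shut.
Start: joints at [1.131, 0.591, 0.048, 1.609, -0.033, 0.943, -0.034], TCP at [0.246, -0.682, 0.231] pointing down, gripper open.
Joint ranges: [-2.69, 2.69], [-0.47, 2.24], [-1.27, 1.36], [0.19, 2.51], [-1.53, 4.68], [0.08, 2.07], [-3.09, 3.09]. Speed limits (rad/s): [2.57, 2.57, 3.14, 3.14, 3.14, 3.14, 3.14].

## Interface

Orientations are given as [roll, pitch, yaw] about the fixed x, y, z axes, in that order (R = Rz(yaw) Ry(pitch) Rx(roll)).
In Python, from plant import get_obs, cams, order, models gives the robot as it stands.
- The arm moves only by the tool apply_moves, never from a script. Its argument "motion" is one flat list of numbers, 7 for each row, row after row: the finger opening in mm, from 0 to 85.4, then the shift along the tool's x, y, z in mm, then the turn, a rotation vector about the tool's x, y, z in rad. In form: [gripper, dx, dy, dz, wx, wy, wz, gripper, dx, dy, dz, wx, wy, wz, ...]. A call has 1 to 5 rows; each row is the pose to reach, as a shift and turn from the pose commanded when the call began, along the tool's axes at that moment; what a row does not reach only later rows make up. A row lasts 1/8 s, in which the tool goes at most 62.5 mm and 10.7 degrees, less where a joint would pass 70% of its speed; a pose out of reach is approached as far as the arm can. A call with a gripper value outside its range is refused whole. The fingers move at their own pace and stop on an object; "squeeze" is the grip in N (left out, the last holds). Time passes only in rows, so rows that repeat a pose let the fingers close. It gives the time, the measured TCP pose, the force, the opening and the grip force at its end, in the units of the state.
- get_obs(): the state, without advancing time (a new reading comes with each control period).
- cams.capture(name): name is "side" or "top"; returns the picture (480x640x3 uint8, red, green, blue); there is no depth.
- cams.camera_params(name): a dict with "fx", "fy", "cx", "cy" (pixels), "rvec" (rotation vector, rad) and "tvec" (3), from world to camera coordinates, as OpenCV has them. Camera axes: x right, y down, z forward; pixel columns grow to the right and rows downward; lengths in m; the calibration is good to about 2 mm. A picture is of the moment at which its call begins. camera_params takes no time and is no camera call.
- order.sign_off(): hands the job in; it is judged then, once.
Trained networks look in the newest picture that a camera, given by its name, has taken for a name from the list of things; names that differ only in an ending like _2 or _b are one class to them, and where a whole thing is asked for, a point or a joint stands for the part that bears it (a point fixed in the world has none). Each returns a list of dicts, best first, with "score" (0 to 1); they miss things now and then, are a little off and sometimes report something else, mostly with a low value. They report only what shows in the picture. A call takes as long as a camera call.
- models.find_in(camera, label): "xyz" ([x, y, z] in m, in the coordinates of the camera as it stood for that picture, good to about 4 mm: the middle of the surface that is visible of it).
- models.tip_of(camera, label): "xyz" ([x, y, z] in m, in the coordinates of the camera as it stood for that picture, good to about 4 mm: a listed point, or the origin of a listed thing).
The state is a dict: "time": time; "joints": joint angles; "joint_velocities": joint speeds; "tau": joint torques, N m; "eef_pos": TCP position; "tool_rot": TCP orientation; "ft_force": force on the tool from outside, world axes, zero at the start; "moment": the same for the moment, N m; "grip_width": finger opening in m; "grasp_force": force on a finger pad.
Only numpy, scipy, OpenCV 4.12 (cv2) and the standard library are available. Lean on these libraries where they do the work, as an engineer would, in place of code of your own. Each camera call takes 0.05 s, during which the arm holds its last target. There are 200 camera calls.

## Working session

There is one attempt and no reset: what is moved stays moved. The work goes in short steps, Python scripts to look and compute and a tool call to move; the robot and the scene stay as the last step left them, time stands still between calls to the robot, and variables do not carry over. Pictures are saved under pics/ and viewed, at most 10 in all, crops included, and the job is handed in when it is done.

Besides the shell and the picture viewer there is one more tool, called by a JSON object that holds its "api" and its "payload", one argument or row to a line. apply_moves: Moves the arm, as the interface text tells. Its arguments: {"type":"object","properties":{"motion":{"type":"array"},"squeeze":{"type":"number"}},"required":["motion"]}

```bash
mkdir -p pics
cat > h.py <<'E'
import numpy as np, cv2
from scipy.spatial.transform import Rotation as R
from plant import get_obs, cams, order, models
def ext(c):
    p=cams.camera_params(c); return p, R.from_rotvec(np.ravel(p['rvec'])).as_matrix(), np.ravel(p['tvec'])
def w(c,x):
    p,r,t=ext(c); return r.T@(np.array(x)-t)
def proj(c,X):
    p,r,t=ext(c); x=r@np.array(X)+t; return p['fx']*x[0]/x[2]+p['cx'],p['fy']*x[1]/x[2]+p['cy']
def ray(c,u,v,z):
    p,r,t=ext(c); o=-r.T@t; d=r.T@np.array([(u-p['cx'])/p['fx'],(v-p['cy'])/p['fy'],1]); return o+d*(z-o[2])/d[2]
def snap(c,n):
    im=cams.capture(c); cv2.imwrite(f'pics/{n}.png',cv2.cvtColor(im,cv2.COLOR_RGB2BGR)); return im
E
python3 - <<'E'
from h import *
np.set_printoptions(precision=4,suppress=True)
for c in('top','side'):
    snap(c,c+'0')
    p,r,t=ext(c); print(c,p['fx'],'pos',-r.T@t)
    for l in('filter_unit','lever_mid'):
        for d in models.tip_of(c,l)[:2]: print(l,d['score'],w(c,d['xyz']))
for l in('weigh_bottle','vial_1','stopper_2','dropper_bottle_1'):
    for d in models.tip_of('top',l)[:2]: print(l,d['score'],w('top',d['xyz']))
o=get_obs();print(o['time'],o['eef_pos'],o['tool_rot'],o['grip_width'])
E
```

```text
top 480.7810068815132 pos [0.4061 0.155  0.934 ]
filter_unit 0.79 [ 0.522   0.158  -0.0023]
lever_mid 0.5 [0.5094 0.1303 0.0691]
side 622.80231005757 pos [ 0.3889 -0.5445  0.5999]
filter_unit 0.68 [ 0.5255  0.1481 -0.0072]
lever_mid 0.61 [0.5153 0.1299 0.0718]
weigh_bottle 0.66 [0.6287 0.1566 0.0014]
vial_1 0.56 [ 0.5872  0.0643 -0.0033]
stopper_2 0.66 [ 0.4837  0.2423 -0.0009]
dropper_bottle_1 0.56 [0.6707 0.0928 0.0049]
0.5 [ 0.2457 -0.6821  0.2312] [-3.1415  0.0001  0.3457] 0.08551909543270457
```

View pics/top0.png

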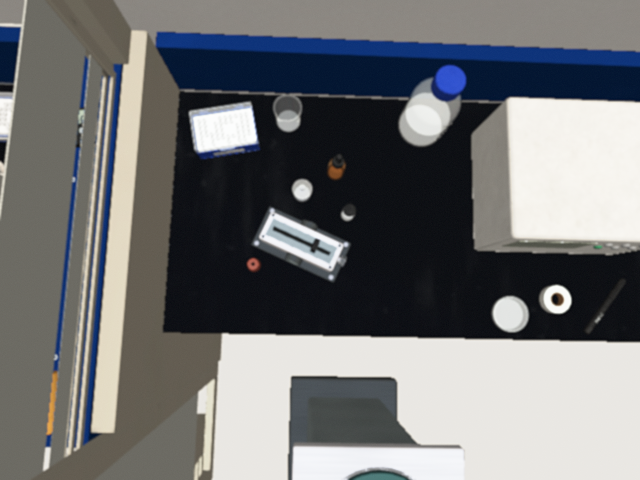

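View pics/side0.png

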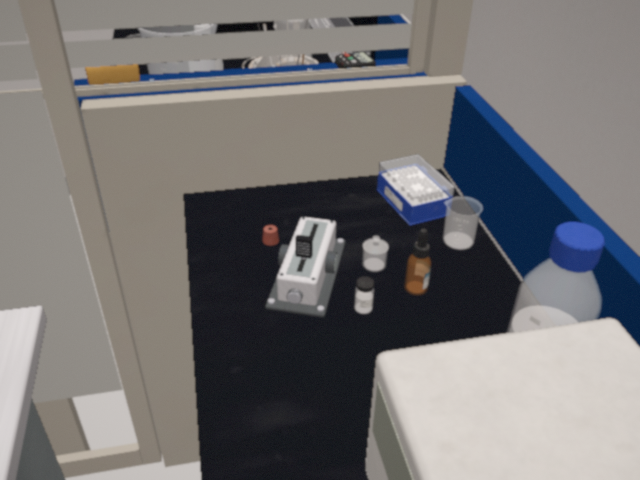

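The top view shows the unit from its far end at about (265,222) to the thumbscrew at (345,260), with the lever near (317,245). The side view shows the lever at (305,243), the thumbscrew at (295,295) and the vial at (364,295). Next I'll fit the unit's pose from the housing outline.

Run:
```python
from h import *
from scipy.optimize import least_squares
np.set_printoptions(precision=4,suppress=True)
im=cv2.imread('pics/top0.png'); g=cv2.cvtColor(im,cv2.COLOR_BGR2GRAY)
m=np.zeros_like(g); m[200:290,245:356]=(g[200:290,245:356]>120)*255
m=cv2.morphologyEx(m,cv2.MORPH_CLOSE,np.ones((9,9)))
n,l,s,_=cv2.connectedComponentsWithStats(m); k=1+np.argmax(s[1:,4]); print(s[1:])
c=cv2.findContours((l==k).astype(np.uint8),cv2.RETR_EXTERNAL,cv2.CHAIN_APPROX_NONE)[0][0][:,0]
q=np.array([ray('top',u,v,.05)[:2] for u,v in c],np.float32)
r=cv2.minAreaRect(q*1000);print(r)
def unit(a,o,P):
    return np.array([o[0],o[1],0])+R.from_euler('z',a).apply(P)
for cc,(x0,y0,x1,y1) in dict(top=(245,200,360,285),side=(250,200,350,320)).items():
    i=cv2.imread(f'pics/{cc}0.png')[y0:y1,x0:x1]; i=cv2.resize(i,None,fx=5,fy=5,interpolation=cv2.INTER_CUBIC)
    a=-0.44;o=np.array(r[0])/1000
    bx=np.array(cv2.boxPoints(r))/1000
    for p in bx:
        u,v=proj(cc,[*p,.05]); cv2.circle(i,(int((u-x0+.5)*5),int((v-y0+.5)*5)),4,(0,0,255),1)
    d=bx[1]-bx[0]; e=bx[2]-bx[1]; d=d if np.linalg.norm(d)>np.linalg.norm(e) else e; d/=np.linalg.norm(d); d*=np.sign(d[1])
    for qq,col in((0,(255,0,0)),(.018,(0,255,0)),(.036,(0,200,255))):
        X=np.array([d[1],-d[0]])
        for sx in(-1,1):
          for sy in(-1,1):
            p=o+d*(qq-.045+sy*.005)+X*sx*.012; u,v=proj(cc,[*p,.088]); cv2.circle(i,(int((u-x0+.5)*5),int((v-y0+.5)*5)),3,col,-1)
    cv2.imwrite(f'pics/{cc}c.png',i)
print(o,d,'yaw',np.arctan2(-d[0],d[1]))
```

```text
[[ 300  200    5    1    5]
 [ 254  208   95   72 2757]
 [ 341  212   12    9   52]
 [ 249  260    8    9   52]]
((519.2166137695312, 153.16261291503906), (165.78480529785156, 76.5144271850586), 66.8035888671875)
[0.5192 0.1532] [0.3939 0.9192] yaw -0.4048538
```

View pics/topc.png

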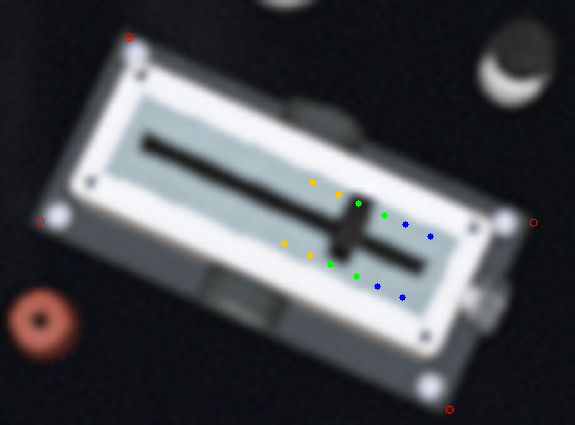

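View pics/sidec.png

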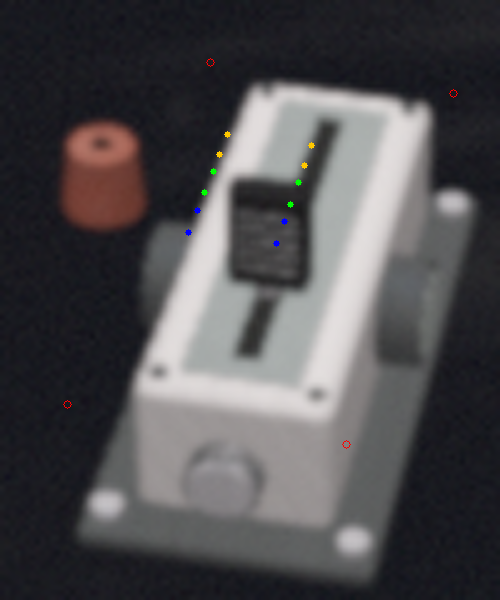

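Run:
```python
from h import *
from scipy.optimize import least_squares
np.set_printoptions(precision=4,suppress=True)
H=[(-28,75),(28,75),(28,-75),(-28,-75)]
T=np.array([(72,187),(141,60),(493,220),(433,356)])/5+[245-.5,200-.5]
S=np.array([(250,83),(432,105),(332,418),(135,380)])/5+[250-.5,200-.5]
L=[(-12,-5,54),(12,-5,54),(-12,5,88),(12,5,88)]
SL=np.array([(230,279),(303,290),(234,178),(312,189)])/5+[249.5,199.5]
TL=np.array([361,198])/5+[244.5,199.5]  # top edge +x mid
def W(p,P): return np.array([p[0],p[1],0])+R.from_euler('z',p[2]).apply(np.array(P)/1000)
def f(p):
    r=[]
    for cc,pts,k in(('top',T,3),('side',S,5)):
        for h,t in zip(H,pts): r+=list(np.array(proj(cc,W(p,[*h,50])))+p[k:k+2]-t)
    for l,t in zip(L,SL): r+=list(np.array(proj('side',W(p,[l[0],l[1]+(p[7]-.045)*1000,l[2]])))+p[5:7]-t)
    return np.r_[r,np.array(p[3:7])/1.0]
s=least_squares(f,[.52,.153,-.41,0,0,0,0,.018],x_scale=[.01,.01,.1,1,1,1,1,.01]);p=s.x
print(p); print(s.fun.reshape(-1,2))
u=np.array(proj('top',W(p,[12,(p[7]-.045)*1000,88])))+p[3:5];print('top lever +x edge pred',u,'seen',TL)
for q in(0,.018,.036,.054): print(q,W(p,[0,q*1000-45,71]))
```

```text
[ 0.5251  0.1547 -0.4065  0.0284 -0.174  -0.2838  0.5648  0.0178]
[[-0.6841  0.379 ]
 [-1.4533 -1.1533]
 [ 1.2577  0.3855]
 [ 0.8512  0.5628]
 [ 0.793  -0.7978]
 [ 0.0451 -0.6541]
 [ 0.1511 -0.4021]
 [-0.8611  1.4134]
 [-1.1343  1.6489]
 [ 0.9953  1.7521]
 [-0.5445 -1.783 ]
 [ 0.8394 -1.7423]
 [ 0.0284 -0.174 ]
 [-0.2838  0.5648]]
top lever +x edge pred [318.1845 238.0523] seen [316.7 239.1]
0 [0.5073 0.1134 0.071 ]
0.018 [0.5144 0.1299 0.071 ]
0.036 [0.5215 0.1464 0.071 ]
0.054 [0.5286 0.163  0.071 ]
```

Run:
```python
from h import *
np.set_printoptions(precision=3,suppress=True)
for z in(0,.25):print(z,[ray('top',u,v,z) for u,v in((475,250),(510,240),(640,255),(510,100),(165,332))])
o=get_obs();r=R.from_euler('xyz',o['tool_rot']).as_matrix()
c=np.array([.5251,.1547,0]);d=np.array([.3954,.9185,0])
for P in([.43,-.2,.25],c+d*-.1+[0,0,.2],c+d*-.085+[0,0,.16]): print(P,r.T@(np.array(P)-o['eef_pos'])*1000)
```

```text
0 [array([ 0.523, -0.189,  0.   ]), array([ 0.545, -0.26 ,  0.   ]), array([ 0.522, -0.523,  0.   ]), array([ 0.84 , -0.271,  0.   ]), array([0.351, 0.407, 0.   ])]
0.25 [array([ 0.492, -0.097,  0.25 ]), array([ 0.508, -0.149,  0.25 ]), array([ 0.491, -0.342,  0.25 ]), array([ 0.724, -0.157,  0.25 ]), array([0.366, 0.339, 0.25 ])]
[0.43, -0.2, 0.25] [ 336.761 -391.086  -18.737]
[0.486 0.063 0.2  ] [ 478.112 -619.549   31.276]
[0.491 0.077 0.16 ] [ 488.363 -630.498   71.276]
```

{"api": "apply_moves", "payload": {
  "motion": [0, 36, -47, -4, 0, 0, 0, 0, 72, -94, -8, 0, 0, 0, 0, 108, -141, -12, 0, 0, 0, 0, 144, -188, -16, 0, 0, 0, 0, 180, -235, -20, 0, 0, 0]
}}

```text
time: 1.12
eef_pos: [0.3361, -0.3983, 0.2518]
tool_rot: [3.141, -0.001, 0.346]
ft_force: [0.8, -0.3, -0.1]
grip_width: 0.0005
grasp_force: 0.0
```

{"api": "apply_moves", "payload": {
  "motion": [0, 36, -47, 0, 0, 0, 0, 0, 72, -94, 0, 0, 0, 0, 0, 108, -141, 0, 0, 0, 0, 0, 144, -188, 0, 0, 0, 0, 0, 180, -235, 0, 0, 0, 0]
}}

```text
time: 1.75
eef_pos: [0.4258, -0.1162, 0.2519]
tool_rot: [3.141, -0.001, 0.345]
ft_force: [1.2, 0.0, -0.6]
grip_width: 0.0001
grasp_force: 0.0
```

{"api": "apply_moves", "payload": {
  "motion": [0, 24, -30, 0, 0, 0, -0.16, 0, 48, -60, 0, 0, 0, -0.33, 0, 72, -90, 0, 0, 0, -0.5, 0, 96, -120, 0, 0, 0, -0.66, 0, 118, -150, 0, 0, 0, -0.818]
}}

```text
time: 2.38
eef_pos: [0.4859, 0.0644, 0.2517]
tool_rot: [3.141, -0.0, 1.169]
ft_force: [0.1, 0.8, 0.0]
grip_width: 0.0007
grasp_force: 0.0
```

```bash
cat > s.py <<'E'
from h import *
np.set_printoptions(precision=4,suppress=True)
o=get_obs();r=R.from_euler('xyz',o['tool_rot']).as_matrix()
c=np.array([.5251,.1547,0]);d=np.array([.3954,.9185,0]);e=np.array([.9185,-.3954,0])
p=o['eef_pos']-c
print(o['time'],o['eef_pos'],o['tool_rot'],'unit xyz mm',p@e*1000,p@d*1000,p[2]*1000,'F along d',o['ft_force']@d,o['ft_force'],o['grip_width'])
print('e,d in tool',r.T@e,r.T@d)
E
python3 s.py
```

```text
2.375 [0.4859 0.0644 0.2517] [ 3.1406 -0.0005  1.1688] unit xyz mm -0.28048248698386596 -98.42233264650042 251.674955250908 F along d 0.8113598466016705 [0.084  0.8472 0.0456] 0.0007218892190817344
e,d in tool [-0.0045  1.      0.001 ] [1.     0.0045 0.0005]
```

{"api": "apply_moves", "payload": {
  "motion": [0, 7, 0, 50, 0, 0, 0, 0, 14, 0, 100, 0, 0, 0, 0, 21, 0, 145, 0, 0, 0, 0, 28, 0, 175, 0, 0, 0, 0, 28, 0, 187, 0, 0, 0]
}}

```text
time: 3.0
eef_pos: [0.4961, 0.0894, 0.0629]
tool_rot: [-3.14, 0.001, 1.165]
ft_force: [0.4, 0.6, 0.5]
grip_width: 0.0001
grasp_force: 0.0
```

```bash
python3 s.py
python3 - <<'E'
from h import *
im=snap('side','s1')
i=cv2.imread('pics/s1.png')[180:320,230:390]; cv2.imwrite('pics/s1c.png',cv2.resize(i,None,fx=4,fy=4,interpolation=cv2.INTER_CUBIC))
E
```

```text
3.0 [0.4961 0.0894 0.0629] [-3.1402  0.0009  1.1648] unit xyz mm -0.8052020957153266 -71.45930482067095 62.9298893429073 F along d 0.6608104663299882 [0.3844 0.554  0.4619] 7.172716472579694e-05
e,d in tool [-0.0005  1.     -0.0014] [ 1.      0.0005 -0.0009]
```

View pics/s1c.png

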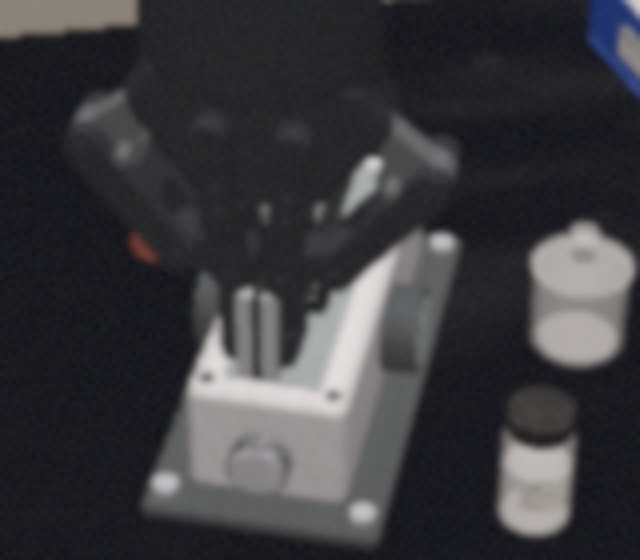

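The closed fingertips, at (255,330) in the crop, stand over the housing's thumbscrew end, and the paddle is behind them. The vial and bottle are well clear, so I'll creep forward.

{"api": "apply_moves", "payload": {
  "motion": [0, 8, 0.5, 0, 0, 0, 0, 0, 16, 0.8, 0, 0, 0, 0, 0, 20, 0.8, 0, 0, 0, 0, 0, 22, 0.8, 0, 0, 0, 0, 0, 22, 0.8, 0, 0, 0, 0]
}}

```text
time: 3.68
eef_pos: [0.5059, 0.1089, 0.0646]
tool_rot: [3.141, -0.0, 1.164]
ft_force: [0.0, -0.5, 0.3]
grip_width: -0.0001
grasp_force: 0.0
```

{"api": "apply_moves", "payload": {
  "motion": [0, 1, 0, 0, 0, 0, 0, 0, 2, 0, 0, 0, 0, 0, 0, 3, 0, 0, 0, 0, 0, 0, 3, 0, 0, 0, 0]
}}

```text
$.motion: bad value
```

{"api": "apply_moves", "payload": {
  "motion": [0, 1, 0, 0, 0, 0, 0, 0, 2, 0, 0, 0, 0, 0, 0, 3, 0, 0, 0, 0, 0, 0, 3, 0, 0, 0, 0]
}}

```text
$.motion: bad value
```

{"api": "apply_moves", "payload": {
  "motion": [0, 1, 0, 0, 0, 0, 0, 0, 2, 0, 0, 0, 0, 0, 0, 2, 0, 0, 0, 0, 0]
}}

```text
time: 4.05
eef_pos: [0.5066, 0.1107, 0.0642]
tool_rot: [-3.141, 0.0, 1.164]
ft_force: [0.7, 0.5, -0.5]
grip_width: 0.0
grasp_force: 0.0
```

{"api": "apply_moves", "payload": {
  "motion": [0, 1, 0, 0, 0, 0, 0, 0, 2, 0, 0, 0, 0, 0, 0, 2, 0, 0, 0, 0, 0]
}}

```text
time: 4.42
eef_pos: [0.5074, 0.1127, 0.0643]
tool_rot: [3.142, -0.0, 1.164]
ft_force: [0.1, -0.1, -0.1]
grip_width: -0.0001
grasp_force: 0.0
```

{"api": "apply_moves", "payload": {
  "motion": [0, 1, 0, 0, 0, 0, 0, 0, 2, 0, 0, 0, 0, 0, 0, 2, 0, 0, 0, 0, 0]
}}

```text
time: 4.8
eef_pos: [0.5082, 0.1145, 0.0643]
tool_rot: [3.142, -0.0, 1.164]
ft_force: [-0.5, 0.2, -0.1]
grip_width: -0.0003
grasp_force: 0.0
```

{"api": "apply_moves", "payload": {
  "motion": [0, 1, 0, 0, 0, 0, 0, 0, 2, 0, 0, 0, 0, 0, 0, 2, 0, 0, 0, 0, 0]
}}

```text
time: 5.18
eef_pos: [0.5088, 0.1158, 0.0643]
tool_rot: [-3.141, 0.001, 1.164]
ft_force: [-0.5, -2.2, 0.7]
grip_width: 0.0001
grasp_force: 0.5
```

{"api": "apply_moves", "payload": {
  "motion": [0, 1, 0, 0, 0, 0, 0, 0, 2, 0, 0, 0, 0, 0, 0, 2, 0, 0, 0, 0, 0]
}}

```text
time: 5.55
eef_pos: [0.509, 0.1164, 0.0643]
tool_rot: [-3.141, 0.003, 1.163]
ft_force: [-0.3, -5.1, 4.4]
grip_width: -0.0001
grasp_force: 2.6
```

{"api": "apply_moves", "payload": {
  "motion": [0, 1, 0, 0, 0, 0, 0, 0, 2, 0, 0, 0, 0, 0, 0, 2, 0, 0, 0, 0, 0]
}}

```text
time: 5.92
eef_pos: [0.5105, 0.1198, 0.0642]
tool_rot: [-3.142, -0.0, 1.164]
ft_force: [-0.3, -3.4, 1.3]
grip_width: 0.0
grasp_force: 1.5
```

```bash
python3 s.py
```

```text
5.925 [0.5105 0.1198 0.0642] [-3.1415 -0.      1.1637] unit xyz mm 0.37791843928751806 -37.80890699687488 64.24077671952827 F along d -3.218366976283679 [-0.2603 -3.3919  1.3485] 3.991752625585196e-05
e,d in tool [ 0.0006  1.     -0.0001] [ 1.     -0.0006  0.    ]
```

{"api": "apply_moves", "payload": {
  "motion": [0, 1, 0, 0, 0, 0, 0, 0, 2, 0, 0, 0, 0, 0, 0, 3, 0, 0, 0, 0, 0]
}}

```text
time: 6.3
eef_pos: [0.5122, 0.1237, 0.0642]
tool_rot: [3.141, -0.002, 1.165]
ft_force: [-0.3, -1.3, 0.5]
grip_width: -0.0001
grasp_force: 0.3
```

{"api": "apply_moves", "payload": {
  "motion": [0, 1, 0, 0, 0, 0, 0, 0, 2, 0, 0, 0, 0, 0, 0, 3, 0, 0, 0, 0, 0]
}}

```text
time: 6.68
eef_pos: [0.5133, 0.126, 0.0644]
tool_rot: [3.141, -0.001, 1.164]
ft_force: [0.4, -0.2, -0.2]
grip_width: -0.0001
grasp_force: 0.0
```

{"api": "apply_moves", "payload": {
  "motion": [0, 1, 0, 0, 0, 0, 0, 0, 2, 0, 0, 0, 0, 0, 0, 3, 0, 0, 0, 0, 0]
}}

```text
time: 7.05
eef_pos: [0.5142, 0.1282, 0.0643]
tool_rot: [3.142, -0.0, 1.164]
ft_force: [-0.0, 0.5, -0.5]
grip_width: -0.0002
grasp_force: 0.0
```

{"api": "apply_moves", "payload": {
  "motion": [0, 1, 0, 0, 0, 0, 0, 0, 2, 0, 0, 0, 0, 0, 0, 2, 0, 0, 0, 0, 0]
}}

```text
time: 7.42
eef_pos: [0.515, 0.1301, 0.0643]
tool_rot: [3.142, -0.0, 1.164]
ft_force: [-0.4, 0.2, 0.2]
grip_width: 0.0001
grasp_force: 0.0
```

{"api": "apply_moves", "payload": {
  "motion": [0, 1, 0, 0, 0, 0, 0, 0, 2, 0, 0, 0, 0, 0, 0, 2, 0, 0, 0, 0, 0]
}}

```text
time: 7.8
eef_pos: [0.5158, 0.1319, 0.0643]
tool_rot: [3.142, -0.0, 1.164]
ft_force: [0.3, 0.1, -0.4]
grip_width: 0.0003
grasp_force: 0.0
```

```bash
python3 s.py
```

```text
7.8 [0.5158 0.1319 0.0643] [ 3.1415 -0.0002  1.164 ] unit xyz mm 0.435943194902856 -24.58642264092025 64.3170395461287 F along d 0.19106273354950662 [ 0.337   0.0629 -0.3568] 0.00028604546997257953
e,d in tool [0.0003 1.     0.0001] [ 1.     -0.0003  0.0002]
```

{"api": "apply_moves", "payload": {
  "motion": [0, 1, 0, 0, 0, 0, 0, 0, 2, 0, 0, 0, 0, 0, 0, 2, 0, 0, 0, 0, 0]
}}

```text
time: 8.18
eef_pos: [0.516, 0.1326, 0.0643]
tool_rot: [-3.141, 0.002, 1.163]
ft_force: [-2.4, -2.0, 2.6]
grip_width: 0.0002
grasp_force: 1.6
```

{"api": "apply_moves", "payload": {
  "motion": [0, 1, 0, 0, 0, 0, 0, 0, 2, 0, 0, 0, 0, 0, 0, 2, 0, 0, 0, 0, 0]
}}

```text
time: 8.55
eef_pos: [0.5167, 0.1342, 0.0643]
tool_rot: [-3.141, 0.002, 1.163]
ft_force: [-1.4, -4.6, 3.9]
grip_width: -0.0005
grasp_force: 2.3
```

{"api": "apply_moves", "payload": {
  "motion": [0, 1, 0, 0, 0, 0, 0, 0, 2, 0, 0, 0, 0, 0, 0, 2, 0, 0, 0, 0, 0]
}}

```text
time: 8.93
eef_pos: [0.5187, 0.1388, 0.0642]
tool_rot: [3.141, -0.002, 1.165]
ft_force: [-1.0, -0.1, -1.0]
grip_width: 0.0
grasp_force: 0.4
```

```bash
python3 s.py
```

```text
8.925 [0.5187 0.1388 0.0642] [ 3.1411 -0.0025  1.1648] unit xyz mm 0.3829680180348548 -17.150362686979708 64.23524962578435 F along d -0.5388514133957976 [-1.0345 -0.1413 -0.9926] 3.5843105857954817e-05
e,d in tool [-0.0005  1.      0.0005] [1.     0.0005 0.0025]
```

{"api": "apply_moves", "payload": {
  "motion": [0, 1, 0, 0, 0, 0, 0, 0, 2, 0, 0, 0, 0, 0, 0, 2, 0, 0, 0, 0, 0]
}}

```text
time: 9.3
eef_pos: [0.5194, 0.1401, 0.0644]
tool_rot: [3.141, -0.002, 1.164]
ft_force: [-0.5, 0.6, 0.6]
grip_width: 0.0
grasp_force: 0.0
```

{"api": "apply_moves", "payload": {
  "motion": [0, 1, 0, 0, 0, 0, 0, 0, 2, 0, 0, 0, 0, 0, 0, 2, 0, 0, 0, 0, 0]
}}

```text
time: 9.68
eef_pos: [0.5199, 0.1414, 0.0644]
tool_rot: [3.141, -0.001, 1.164]
ft_force: [-0.7, 0.6, 0.4]
grip_width: -0.0001
grasp_force: 0.0
```

```bash
python3 s.py
```

```text
9.675 [0.5199 0.1414 0.0644] [ 3.1413 -0.0008  1.1641] unit xyz mm 0.4990773185266842 -14.261197766115822 64.38152346814962 F along d 0.22709610586334456 [-0.7269  0.5601  0.4182] -0.0001368286222248216
e,d in tool [0.0002 1.     0.0003] [ 1.     -0.0002  0.0008]
```

{"api": "apply_moves", "payload": {
  "motion": [0, 1, 0, 0, 0, 0, 0, 0, 2, 0, 0, 0, 0, 0, 0, 2, 0, 0, 0, 0, 0]
}}

```text
time: 10.05
eef_pos: [0.5205, 0.143, 0.0643]
tool_rot: [3.142, -0.0, 1.164]
ft_force: [0.3, -0.8, 0.4]
grip_width: -0.0001
grasp_force: 0.0
```

{"api": "apply_moves", "payload": {
  "motion": [0, -10, 0, 0, 0, 0, 0, 0, -25, 0, -10, 0, 0, 0, 0, -40, 0, -50, 0, 0, 0, 0, -70, 0, -100, 0, 0, 0, 0, -110, 0, -140, 0, 0, 0]
}}

```text
time: 10.68
eef_pos: [0.4765, 0.0405, 0.2064]
tool_rot: [3.14, -0.0, 1.164]
ft_force: [0.0, 0.2, 0.5]
grip_width: 0.0001
grasp_force: 0.0
```

{"api": "apply_moves", "payload": {
  "motion": [0, -40, 0, -20, 0, 0, 0, 0, -80, 0, -20, 0, 0, 0, 0, -80, 0, -20, 0, 0, 0]
}}

```text
time: 11.05
eef_pos: [0.4422, -0.036, 0.2246]
tool_rot: [-3.141, 0.003, 1.156]
ft_force: [0.4, 0.5, 0.2]
grip_width: -0.0001
grasp_force: 0.0
```

```bash
python3 s.py
python3 - <<'E'
from h import *
np.set_printoptions(precision=4,suppress=True)
ims={}
c=np.array([.5251,.1547,0]);d=np.array([.3954,.9185,0]);e=np.array([.9185,-.3954,0])
for cc,(x0,y0,x1,y1) in dict(top=(245,170,360,290),side=(240,200,400,320)).items():
    snap(cc,cc+'2')
    for l in models.tip_of(cc,'lever_mid')[:1]: P=w(cc,l['xyz']);print(l['score'],P,'q est',(P-c)@d+.045)
    i=cv2.resize(cv2.imread(f'pics/{cc}2.png')[y0:y1,x0:x1],None,fx=4,fy=4,interpolation=cv2.INTER_CUBIC)
    for q,col in((.036,(255,0,0)),(.054,(0,255,0)),(.072,(0,200,255))):
        for s in(-1,1):
            u,v=proj(cc,c+d*(q-.045)+e*s*.012+[0,0,.088]); cv2.circle(i,(int((u-x0+.5)*4),int((v-y0+.5)*4)),3,col,-1)
    ims[cc]=i
h=max(i.shape[0] for i in ims.values())
o=np.hstack([cv2.copyMakeBorder(i,0,h-i.shape[0],0,0,cv2.BORDER_CONSTANT) for i in ims.values()])
cv2.imwrite('pics/after.png',cv2.resize(o,None,fx=.7,fy=.7)); print(o.shape)
E
```

```text
11.05 [ 0.4422 -0.036   0.2246] [-3.1409  0.0031  1.1563] unit xyz mm -0.7316113236252529 -207.92327956958934 224.6023431247432 F along d 0.6569245973790502 [0.4222 0.5335 0.2004] -0.00014943740654147793
e,d in tool [ 0.008   1.     -0.0007] [ 1.     -0.008  -0.0031]
0.61 [0.5261 0.1615 0.067 ] q est 0.051622688444818855
0.86 [0.5277 0.1598 0.0713] q est 0.05073477285389848
(480, 1100, 3)
```

View pics/after.png

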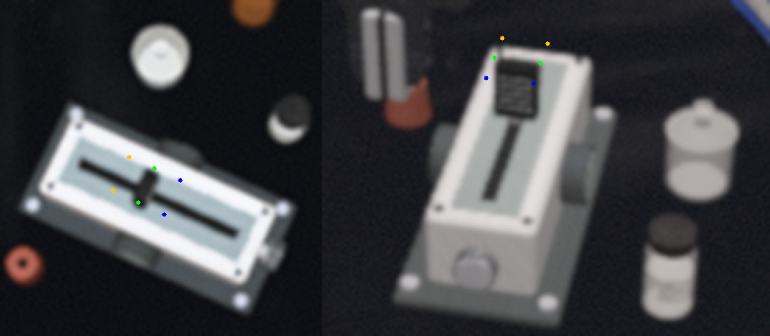

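Both views put the lever on the green marks for click 3: at about (147,187) in the top crop and with its top edge near (517,62) in the side crop. The small things still stand where they were and the gripper is clear.

```bash
python3 -c "
from plant import order
print(order.sign_off())"
```

```text
the job is handed in; nothing more can be done
None
```

The lever was pushed from click 1 to rest in click 3 with the closed fingertips and did not run past it; the neighbouring items were left standing, and the job was handed in at about 11 s.

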